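# Refit the latch knob of the storage box

### The arm

A 6-joint arm with a two-finger parallel gripper is mounted at the origin on the work surface. World frame = base frame: x ahead of the robot, y to its left, z up, the work surface at z = 0. Lengths are in mm, angles in degrees, forces in N, time in s.
With the tool pointing down it reaches from about 350 to 850 mm from the base axis. Payload 8.1 kg.
Tool frame: the origin (TCP) lies at the very end of the fingers, on their centre line; the grasp point (between the pads) lies grip_depth behind it (grip_depth is the distance from the TCP to the grasp point, in mm); z points along the fingers, y is the direction in which the jaws open and shut (so a half turn about z gives the same grasp; the last joint's range is limited). The gripper opens to 85 mm and grips with 20 to 120 N. Pads are 22 mm wide; open, the fingers measure 114 mm over their backs; the gripper's body (76 mm by 85 mm) begins 54 mm behind the grasp point. The pads swing forward as they close: fully open they stand 13 mm farther back than shut.
Start: joints at [59.908, 7.471, 85.268, -0, 87.261, -4.893], TCP at [255.435, 542.916, 231.292] pointing down, gripper open.
Joint ranges: [-169.43, 169.43], [-51.17, 129.36], [1.28, 143.12], [-76.62, 256.62], [0, 156.53], [-152.29, 152.29]. Speed limits (degrees/s): [136.94, 136.94, 159.86, 180, 180, 180].

### API

Orientations are given as [roll, pitch, yaw] about the fixed x, y, z axes, in that order (R = Rz(yaw) Ry(pitch) Rx(roll)).
In Python, from bench import * gives the robot as it stands.
- The arm moves only by the tool step_arm, never from a script. Its argument "plan" is a list of rows, each an object of numbers: "grip": the finger opening in cm, from 0 to 8.54; "tx", "ty", "tz": the shift along the tool's x, y, z in cm; "ax", "ay", "az": the turn, a rotation vector about the tool's x, y, z in degrees. In form: [{"grip": .., "tx": .., "ty": .., "tz": .., "ax": .., "ay": .., "az": ..}, ...]. A call has 1 to 8 rows; each row shifts and turns the commanded pose from where the row before left it, along the tool's axes as they then stand; what a row does not reach is not made up. A row lasts 1/12 s, in which the tool goes at most 41.7 mm and 7.16 degrees, less where a joint would pass 70% of its speed; a pose out of reach is approached as far as the arm can. A call with a gripper value outside its range is refused whole. The fingers move at their own pace and stop on an object; "newtons" is the grip in N (left out, the last holds). Time passes only in rows, so rows that do not move let the fingers close. It gives the time, the measured TCP pose, the force and the opening at its end, in the units of the state.
- sense(): the state, without advancing time (a new reading comes with each control period).
- snapshot(name): name is "scene" or "top" or "wrist"; returns the picture (400x640x3 uint8, red, green, blue); there is no depth.
- camera_model(name): a dict with "intrinsics" (3x3 intrinsics, pixels), "pose" (4x4, takes a point from camera to world coordinates); the wrist camera has in their place "T_tool_cam" (4x4, takes a point from camera to tool coordinates, whose origin is the TCP and whose axes are the flange's). Camera axes: x right, y down, z forward; pixel columns grow to the right and rows downward; lengths in mm; the calibration is good to about 2 mm. A picture is of the moment at which its call begins: read the wrist's pose just before it. camera_model takes no time and is no camera call.
- hand_in(): hands the job in, once; it reports no verdict.
The state is a dict: "time": time; "joint_pos": joint angles; "qd": joint speeds; "joint_efforts": joint torques, N m; "tool_pos": TCP position; "tcp_rot": TCP orientation; "ft_force": force on the tool from outside, world axes, zero at the start; "wrist_torque": the same for the moment, N m; "finger_gap": finger opening in mm.
Only numpy, scipy, OpenCV 4.12 (cv2) and the standard library are available. Lean on these libraries where they do the work, as an engineer would, in place of code of your own. Each camera call takes 0.05 s, during which the arm holds its last target.

### The job

The storage box's latch knob has come off. First push the box's open flap down until it snaps shut on its catch, and only then pick up the loose knob, turn it so that its D-shaped hole matches the D-shaped spindle on the box's deck, push it fully home and go on pressing so that the sprung spindle goes well down, more than half of its travel. Finish like that, with the gripper still on the knob and holding it pressed down, the flap still shut, and the other things left standing where they are.

Things in the scene. Friction and masses are not known exactly. Their poses are not given: they have to be found in the camera images.
- crate: Cream plastic storage box, empty, fixed in place, 200 (x) x 300 (y) x 100 mm high. Origin: centre of its underside; z up. The top of its right end (y from -150 to -30 mm) is a fixed deck with the spindle; the rest of the top is the hinged flap, flush with the deck when shut (both 100 mm above the origin).
- flap (a joint): Flap's hinge, rad: 0 shut, growing as it opens upward (starts at 0.45 to 0.95). The hinge is stiff: the flap stays where it is left (1 to 2 N at the free edge moves it). In the last 0.06 rad it must be pushed past a sprung catch (2 to 4 N at the free edge), which then draws it to 0 and holds it.
- flap_hinge (a point): Middle of the flap's hinge line, at crate (0, 145, 97) mm. The line runs along the crate's x; the shut flap reaches from it 172 mm along the crate's -y, towards the deck. The point turns with the flap: -y points along the panel to its free edge, z square to the panel, out of its upper face. Panel 196 mm along x, 6 mm thick, upper face 3 mm above the hinge line.
- flap_edge (a point): Middle of the flap's free edge, on its upper face, 172 mm from the hinge line.
- knob: Loose grey knob, 70 g (50 to 100), standing hole down. Origin: centre of its underside, on the hole's axis; z up, x towards its pointed nose. Round skirt 52 mm across, 7 mm high; above it a grip with parallel flat sides 28 mm apart (y = +-14 mm, x -20 to 20 mm), up to z = 42 mm. It must be turned at most 1.4 rad either way from where it stands to match the spindle.
- knob_nose (a point): Tip of the knob's wedge-shaped nose, at knob (38, 0, 0) mm; the nose spans z 7 to 36 mm. The hole in the knob's underside is 22 mm deep and 18 mm across, with its flat on the nose side 5 mm from the axis: 1 mm clearance all round on the spindle. It enters only when turned within about 0.1 rad of the spindle, nose over the point of the spindle's base plate.
- spindle_seat (a point): On the spindle's axis at the shoulder (26 mm across) on which the knob's underside comes to rest; 116 mm above the shelf, sinking with the spindle. z up, x towards the flat of the D; the home knob's nose points along x. The steel D-shaft stands 20 mm above it: 16 mm across, flat 4 mm from the axis, top 2.5 mm chamfered.
- spindle (a joint): How far the spindle is pressed down, m: 0 up, 0.008 at its stop. A spring resists: it starts to move at about 4 N and takes about 9 N at the stop; it comes up when let go.
- latch: Steel base plate of the spindle, fixed flat on the deck: 56 mm across, 4 mm thick, with a pointed tab reaching 50 mm from the axis on the side of the shaft's flat. Origin: on the spindle's axis, on the deck; x along the tab.
- tumbler: Open steel tumbler, 70 mm across, 85 mm high; bystander. Origin: centre of its underside.
- tin: Plain closed round steel tin, 68 mm across, 60 mm high; bystander. Origin: centre of its underside.
- spray: Clear spray bottle with white trigger head, 68 mm across, about 200 mm high; bystander. Origin: centre of its underside.
- brush: Short bamboo-handled brush, lying bristles down, 220 mm long along its x, 36 mm high; bystander. Origin on the underside, near its middle.
- dustpan: Grey plastic dustpan, pan 170 x 200 x 45 mm, handle 100 mm along its x; bystander. Origin: centre of the pan's underside.
- soap: Bar of soap, 80 x 55 x 26 mm; bystander. Origin: centre of its underside.
- jar: Closed round jar with a steel cap, 80 mm across, 120 mm high; bystander. Origin: centre of its underside.

How it is judged:
By the outcome, as a careful person would: the job done as asked, in the order asked, and still so for the second after the job is handed in, while the arm keeps its last pose, push and grip.
It also fails if it takes over 64 s, if anything falls off the work surface, if the arm or the gripper's body presses on something with over 40 N, if the wrist force passes 120 N, or if a joint passes its speed limit or range.

## Working session

There is one attempt and no reset: what is moved stays moved. The work goes in short steps, Python scripts to look and compute and a tool call to move; the robot and the scene stay as the last step left them, time stands still between calls to the robot, and variables do not carry over. Pictures are saved under pics/ and viewed, and the job is handed in when it is done.

Besides the shell and the picture viewer there is one more tool, called after "Call:" as a command line: name --argument value ..., lists and objects as JSON in quotes. step_arm: Moves the arm, as the interface text tells. Its arguments: {"type":"object","properties":{"plan":{"type":"array","items":{"type":"object","properties":{"grip":{"type":"number"},"tx":{"type":"number"},"ty":{"type":"number"},"tz":{"type":"number"},"ax":{"type":"number"},"ay":{"type":"number"},"az":{"type":"number"}}}},"newtons":{"type":"number"}},"required":["plan"]}

```bash
mkdir -p pics; ls; python3 - <<'E'
from bench import *
import cv2,json
s=sense();print(s)
for n in("scene","top","wrist"):
    m=camera_model(n);print(n,m)
    cv2.imwrite(f"pics/a_{n}.png",snapshot(n)[:,:,::-1])
E
```

```text
pics
{'time': 0.0, 'joint_pos': array([ 5.99094704e+01,  7.51345508e+00,  8.53299386e+01, -1.55598405e-04,
        8.72607614e+01, -4.89164495e+00]), 'qd': array([-0.04663894,  0.02262572,  0.05093284, -0.05580526, -0.0534061 ,
        0.03838059]), 'joint_efforts': array([ 5.76647544e-04, -5.69379365e+01, -5.00571299e+01, -9.44421799e-05,
        1.42968542e-02, -3.16426531e-05]), 'tool_pos': array([255.14922546, 542.44191695, 230.25533669]), 'tcp_rot': array([-1.79896211e+02, -8.72663380e-03,  1.54801115e+02]), 'ft_force': array([-0.3348849, -0.3025645,  0.2316651]), 'wrist_torque': array([ 0.01293213, -0.04267439, -0.01765014]), 'finger_gap': 85.09333481628491}
scene {'intrinsics': array([[506.31343851,   0.        , 315.61470019],
       [  0.        , 506.31343851, 198.76776995],
       [  0.        ,   0.        ,   1.        ]]), 'pose': array([[-5.94681709e-01,  4.55007245e-01, -6.62813754e-01,
         1.51601670e+03],
       [ 8.03834857e-01,  3.51128588e-01, -4.80164803e-01,
         7.11850180e+02],
       [ 1.42543932e-02, -8.18338024e-01, -5.74560432e-01,
         9.178
[... 454 characters left out ...]
    [-4.38295606e-03, -6.49951723e-02, -9.97875953e-01,
         1.13338034e+03],
       [ 0.00000000e+00,  0.00000000e+00,  0.00000000e+00,
         1.00000000e+00]])}
wrist {'intrinsics': array([[297.90913134,   0.        , 317.80831506],
       [  0.        , 297.90913134, 206.95525419],
       [  0.        ,   0.        ,   1.        ]]), 'T_tool_cam': array([[-2.77174083e-04, -9.52238600e-01, -3.05354829e-01,
         7.84306208e+01],
       [ 9.99999915e-01, -1.70415772e-04, -3.76275640e-04,
        -3.56091481e-01],
       [ 3.06266909e-04, -3.05354907e-01,  9.52238566e-01,
        -1.41471465e+02],
       [ 0.00000000e+00,  0.00000000e+00,  0.00000000e+00,
         1.00000000e+00]])}
```

View pics/a_scene.png

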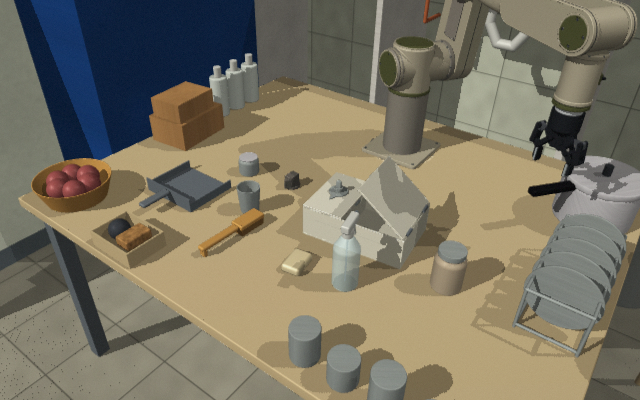

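View pics/a_top.png

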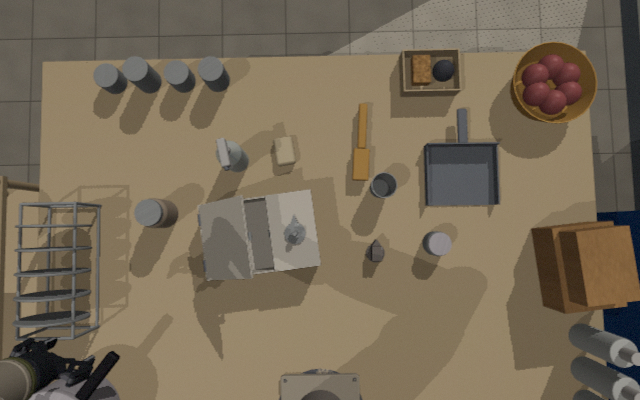

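View pics/a_wrist.png

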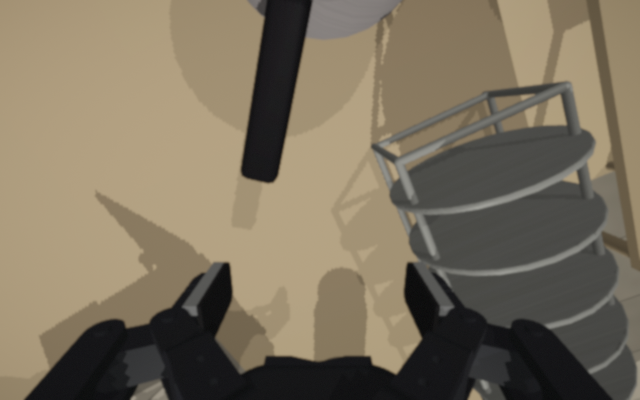

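```bash
python3 - <<'E'
import cv2
a=cv2.imread("pics/a_top.png")
cv2.imwrite("pics/a_top_c.png",cv2.resize(a[180:290,190:330],None,fx=5.5,fy=5.4,interpolation=cv2.INTER_CUBIC))
cv2.imwrite("pics/a_top_k.png",cv2.resize(a[165:275,345:465],None,fx=5,fy=5,interpolation=cv2.INTER_CUBIC))
s=cv2.imread("pics/a_scene.png")
cv2.imwrite("pics/a_sc_c.png",cv2.resize(s[140:280,270:440],None,fx=4.2,fy=4.2,interpolation=cv2.INTER_CUBIC))
E
```

```text
(no output)
```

View pics/a_top_c.png

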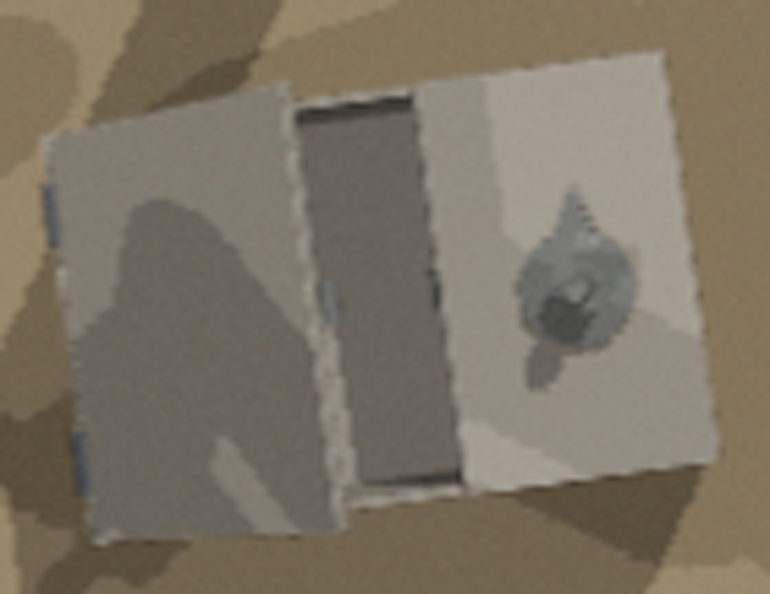

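View pics/a_top_k.png

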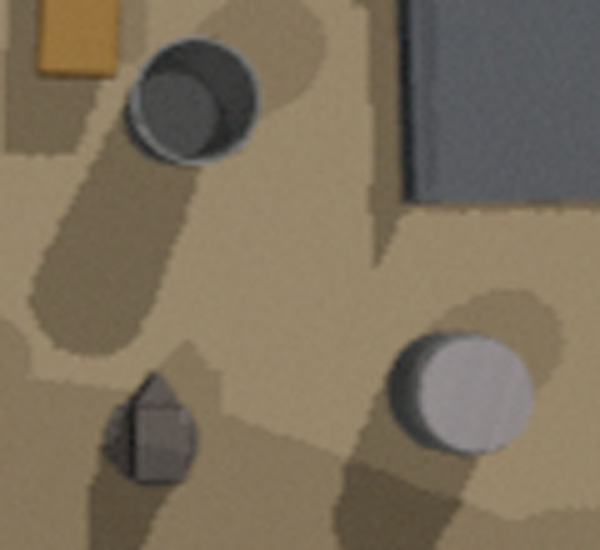

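View pics/a_sc_c.png

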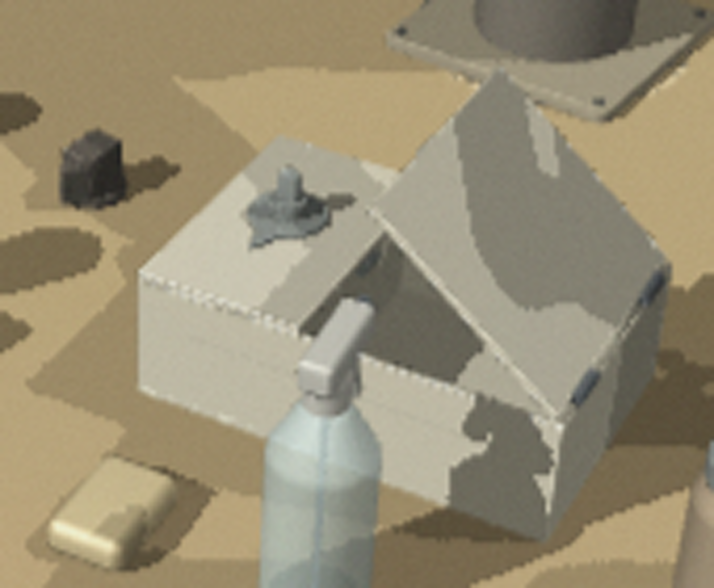

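```bash
cat > h.py <<'E'
import numpy as np
from scipy.optimize import least_squares
from scipy.spatial.transform import Rotation as Rn
from bench import *
def proj(n,P,T=None):
    m=camera_model(n); 
    if T is None: T=m["pose"]
    p=(np.atleast_2d(P)-T[:3,3])@T[:3,:3]
    q=p@np.array(m["intrinsics"]).T
    return q[:,:2]/q[:,2:]
def wristT(s):
    T=np.eye(4);T[:3,:3]=Rn.from_euler('xyz',s["tcp_rot"],degrees=True).as_matrix();T[:3,3]=s["tool_pos"]
    return T@camera_model("wrist")["T_tool_cam"]
def ray(n,uv,z,T=None):
    m=camera_model(n)
    if T is None:T=m["pose"]
    d=T[:3,:3]@np.linalg.solve(m["intrinsics"],[uv[0],uv[1],1.])
    return T[:3,3]+d*(z-T[2,3])/d[2]
def c2w(c,P):
    P=np.atleast_2d(P);a=c[2];R=np.array([[np.cos(a),-np.sin(a),0],[np.sin(a),np.cos(a),0],[0,0,1]])
    return P@R.T+[c[0],c[1],0]
def flap(q,x,s,z=3.):
    return [x,145-s*np.cos(q)+z*np.sin(q)*1.0, 97+s*np.sin(q)+z*np.cos(q)]
E
python3 - <<'E'
from h import *
top=[((310,189.6),'c',(100,-150,100)),((320,264.8),'c',(-100,-150,100)),((265.5,195.2),'c',(100,-30,100)),((274.5,270.7),'c',(-100,-30,100)),
((242.7,195.7),'f',(98,172)),((252.7,277.8),'f',(-98,172))]
sc=[((303.3,204.8),'c',(100,-150,100)),((337.1,172.6),'c',(-100,-150,100)),((389,157.1),'f',(-98,172)),((358.6,190),'f',(98,172)),((399.8,268.6),'c',(100,150,0))]
def pts(L,c):return c2w(c[:3],[p if k=='c' else flap(c[3],*p) for _,k,p in L])
def f(c):return np.concatenate([(proj("top",pts(top,c))-[l[0] for l in top]).ravel(),(proj("scene",pts(sc,c))-[l[0] for l in sc]).ravel()])
r=least_squares(f,[420,100,0,0.7])
print(r.x,np.degrees(r.x[2]));print(r.fun.reshape(-1,2).round(1))
c=r.x
print("hinge",c2w(c,[0,145,97]),"edge",c2w(c,flap(c[3],0,172)))
pl=ray("top",(295.1,234.1),104);tip=ray("top",(294.2,214.6),104)
print("plate",pl,tip,np.linalg.norm(tip-pl))
# knob
k=lambda u,v:(345+u/5,165+v/5)
for q in [(135,405),(183,405),(185,480),(135,482)]:print(ray("top",k(*q),42))
print("nose",ray("top",k(155,372),36),"skirt",ray("top",k(150,440),7))
for n,q,z in [("tumbler",(194,100),85),("tin",(475,392),60)]:print(n,ray("top",k(*q),z))
print("spray",ray("top",(226,152),200),ray("top",(234,160),90),"jar",ray("top",(152,213),120),"soap",ray("top",(285,150),26))
E
```

```text
[4.99807352e+02 1.54011273e+02 1.15465598e-01 6.50616604e-01] 6.615691450604789
[[-0.3 -0.4]
 [ 0.1  0.6]
 [-1.1  0.2]
 [-0.4  1. ]
 [-0.6 -0.7]
 [-0.2  0.4]
 [-0.6 -0.3]
 [-0.5 -1. ]
 [-0.8 -0.9]
 [-1.2 -0.2]
 [ 0.3  0.8]]
hinge [[483.10201867 298.04575471  97.        ]] edge [[498.66046476 163.89981432 203.56360276]]
plate [499.92636909  56.65867932 104.        ] [550.541455    58.17341612 104.        ] 50.63774629562816
[ 462.31599753 -150.61591587   42.        ]
[ 461.81387714 -176.91825598   42.        ]
[ 420.99210864 -176.76417397   42.        ]
[ 420.4239414 -149.4013716   42.       ]
nose [ 479.9208958 -163.0310775   36.       ] skirt [ 440.71920426 -163.52317922    7.        ]
tumbler [ 625.26078684 -180.51521635   85.        ]
tin [ 466.69321284 -331.440101     60.        ]
spray [699.90693321 213.55001053 200.        ] [699.49617439 216.86425933  90.        ] jar [561.22030247 422.2432631  120.        ] soap [736.34323984  85.2421008   26.        ]
```

Call:
step_arm --plan '[{"grip": 0, "tz": -2, "az": -6.3}, {"tz": -2, "az": -6.3}, {"tz": -2, "az": -6.3}, {"tz": -1, "az": -6.3}, {"tx": -2.4, "ty": -3.3}, {"tx": -2.4, "ty": -3.3}, {"tx": -2.4, "ty": -3.3}, {"tx": -2.4, "ty": -3.3}]' --newtons 40

```text
invalid input
```

Call:
step_arm --newtons 40 --plan '[{"grip": 0, "tx": 0, "ty": 0, "tz": -2, "ax": 0, "ay": 0, "az": -6.3}, {"grip": 0, "tx": 0, "ty": 0, "tz": -2, "ax": 0, "ay": 0, "az": -6.3}, {"grip": 0, "tx": 0, "ty": 0, "tz": -2, "ax": 0, "ay": 0, "az": -6.3}, {"grip": 0, "tx": 0, "ty": 0, "tz": -1, "ax": 0, "ay": 0, "az": -6.3}, {"grip": 0, "tx": -2.4, "ty": -3.3, "tz": 0, "ax": 0, "ay": 0, "az": 0}, {"grip": 0, "tx": -2.4, "ty": -3.3, "tz": 0, "ax": 0, "ay": 0, "az": 0}, {"grip": 0, "tx": -2.4, "ty": -3.3, "tz": 0, "ax": 0, "ay": 0, "az": 0}, {"grip": 0, "tx": -2.4, "ty": -3.3, "tz": 0, "ax": 0, "ay": 0, "az": 0}]'

```text
time: 0.82
tool_pos: [351.8, 409.5, 301.0]
tcp_rot: [-180.0, -0.0, -179.9]
ft_force: [1.0, 0.3, 0.6]
finger_gap: 0.1
```

Call:
step_arm --plan '[{"grip": 0, "tx": -2.1, "ty": -3.4, "tz": 0, "ax": 0, "ay": 0, "az": 0}, {"grip": 0, "tx": -2.1, "ty": -3.4, "tz": 0, "ax": 0, "ay": 0, "az": 0}, {"grip": 0, "tx": -2.1, "ty": -3.4, "tz": 0, "ax": 0, "ay": 0, "az": 0}, {"grip": 0, "tx": -2.1, "ty": -3.4, "tz": 0, "ax": 0, "ay": 0, "az": 0}, {"grip": 0, "tx": -2.1, "ty": -3.4, "tz": 0, "ax": 0, "ay": 0, "az": 0}, {"grip": 0, "tx": -2.1, "ty": -3.4, "tz": 0, "ax": 0, "ay": 0, "az": 0}, {"grip": 0, "tx": -2.0, "ty": -3.4, "tz": 2, "ax": 0, "ay": 0, "az": 0}, {"grip": 0, "tx": 0, "ty": 0, "tz": 4, "ax": 0, "ay": 0, "az": 0}]'

```text
time: 1.48
tool_pos: [502.1, 169.9, 247.4]
tcp_rot: [-180.0, 0.6, 179.7]
ft_force: [1.0, 0.7, 0.3]
finger_gap: 0.3
```

```bash
python3 - <<'E'
from h import *
import cv2
s=sense();print(s["time"],s["tool_pos"],s["ft_force"])
for n in("scene","wrist"):
    a=snapshot(n)[:,:,::-1]
    if n=="scene":a=cv2.resize(a[100:300,240:480],None,fx=3,fy=3)
    cv2.imwrite(f"pics/b_{n}.png",a)
E
```

```text
1.4833 [502.08883682 169.91842832 247.43851492] [1.02184485 0.68387985 0.26507164]
```

View pics/b_scene.png

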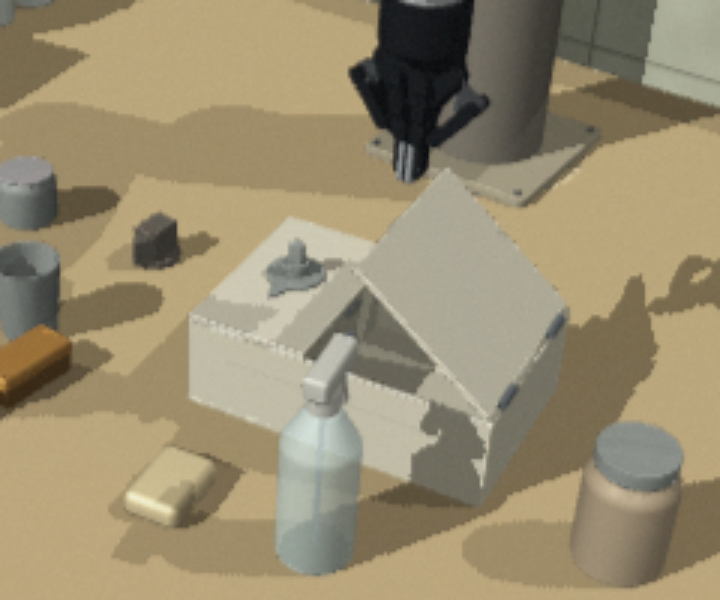

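View pics/b_wrist.png

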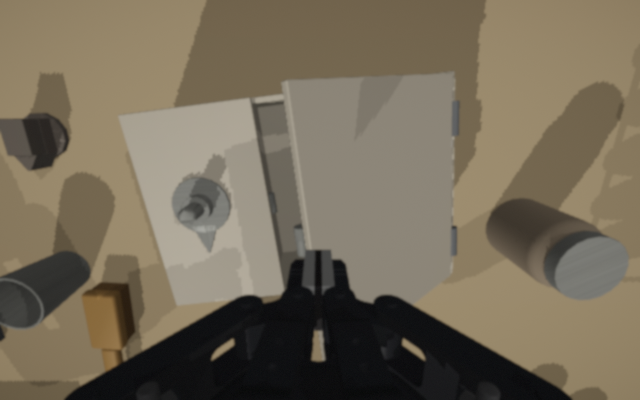

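Call:
step_arm --plan '[{"grip": 0, "tx": 0, "ty": 1.0, "tz": 2, "ax": 0, "ay": 0, "az": 0}, {"grip": 0, "tx": 0, "ty": 0, "tz": 1.5, "ax": 0, "ay": 0, "az": 0}, {"grip": 0, "tx": 0, "ty": 0, "tz": 1.2, "ax": 0, "ay": 0, "az": 0}, {"grip": 0, "tx": 0, "ty": 0, "tz": 1.2, "ax": 0, "ay": 0, "az": 0}, {"grip": 0, "tx": 0, "ty": 0, "tz": 1.2, "ax": 0, "ay": 0, "az": 0}, {"grip": 0, "tx": 0, "ty": 0, "tz": 1.2, "ax": 0, "ay": 0, "az": 0}, {"grip": 0, "tx": 0, "ty": 0, "tz": 1.2, "ax": 0, "ay": 0, "az": 0}, {"grip": 0, "tx": 0, "ty": 0, "tz": 1.2, "ax": 0, "ay": 0, "az": 0}]'

```text
time: 2.25
tool_pos: [496.5, 184.9, 134.7]
tcp_rot: [180.0, 0.0, -180.0]
ft_force: [-0.4, -0.6, 0.9]
finger_gap: -0.1
```

Call:
step_arm --plan '[{"grip": 0, "tx": 0, "ty": -0.7, "tz": 0.8, "ax": 0, "ay": 0, "az": 0}, {"grip": 0, "tx": 0, "ty": -0.8, "tz": 0.8, "ax": 0, "ay": 0, "az": 0}, {"grip": 0, "tx": 0, "ty": 0, "tz": 0.6, "ax": 0, "ay": 0, "az": 0}, {"grip": 0, "tx": 0, "ty": 0, "tz": 0.4, "ax": 0, "ay": 0, "az": 0}]'

```text
time: 2.58
tool_pos: [496.1, 168.9, 108.6]
tcp_rot: [-180.0, -0.0, 179.9]
ft_force: [-3.2, -4.5, 10.4]
finger_gap: -0.1
```

```bash
python3 - <<'E'
from h import *
import cv2
s=sense();print(s["time"],s["tool_pos"],s["ft_force"])
for n in("scene",):
    a=snapshot(n)[:,:,::-1]
    if n=="scene":a=cv2.resize(a[100:300,240:480],None,fx=3,fy=3)
    cv2.imwrite(f"pics/c_{n}.png",a)
E
```

```text
2.5833 [496.10180718 168.92149764 108.64213125] [-3.2316996  -4.5464491  10.39362699]
```

View pics/c_scene.png

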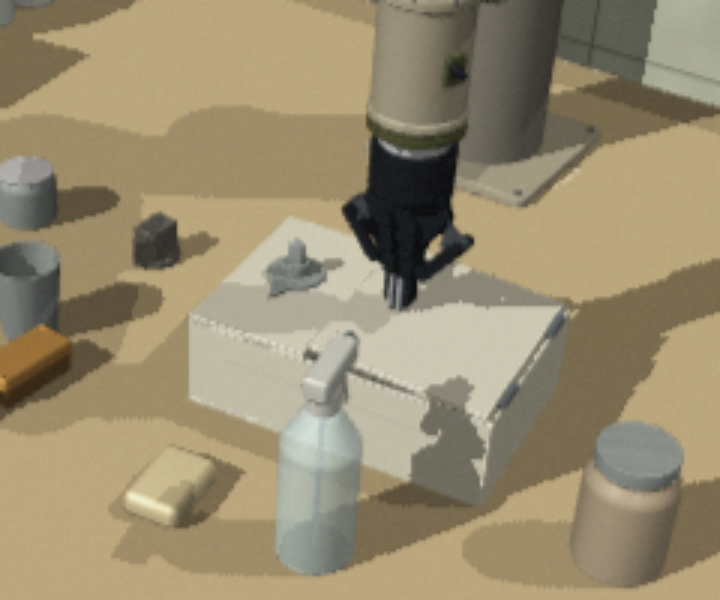

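Call:
step_arm --plan '[{"grip": 0, "tx": 0, "ty": 0, "tz": 0.3, "ax": 0, "ay": 0, "az": 0}, {"grip": 0, "tx": 0, "ty": 0, "tz": 0.3, "ax": 0, "ay": 0, "az": 0}, {"grip": 0, "tx": 0, "ty": 0, "tz": 0.2, "ax": 0, "ay": 0, "az": 0}, {"grip": 0, "tx": 0, "ty": 0, "tz": 0, "ax": 0, "ay": 0, "az": 0}]'

```text
time: 2.97
tool_pos: [496.7, 170.0, 101.6]
tcp_rot: [180.0, 0.0, 180.0]
ft_force: [0.3, -0.3, 1.5]
finger_gap: 0.1
```

Call:
step_arm --plan '[{"grip": 0, "tx": 0, "ty": 0, "tz": 0.2, "ax": 0, "ay": 0, "az": 0}, {"grip": 0, "tx": 0, "ty": 0, "tz": 0.2, "ax": 0, "ay": 0, "az": 0}, {"grip": 0, "tx": 0, "ty": 0, "tz": 0.1, "ax": 0, "ay": 0, "az": 0}, {"grip": 0, "tx": 0, "ty": 0, "tz": 0, "ax": 0, "ay": 0, "az": 0}]'

```text
time: 3.3
tool_pos: [497.0, 170.2, 99.5]
tcp_rot: [180.0, 0.1, -180.0]
ft_force: [-10.5, -2.9, 23.4]
finger_gap: 0.2
```

Call:
step_arm --plan '[{"grip": 0, "tx": 0, "ty": 0, "tz": -2, "ax": 0, "ay": 0, "az": 0}, {"grip": 0, "tx": 0, "ty": 0, "tz": -4, "ax": 0, "ay": 0, "az": 0}, {"grip": 0, "tx": 0, "ty": -2, "tz": -3.5, "ax": 0, "ay": 0, "az": 0}, {"grip": 8.5, "tx": 0, "ty": -3.5, "tz": -1.5, "ax": 0, "ay": 0, "az": 0}, {"grip": 8.5, "tx": 0, "ty": -3.5, "tz": 0, "ax": 0, "ay": 0, "az": 0}, {"grip": 8.5, "tx": 0, "ty": -2.3, "tz": 0, "ax": 0, "ay": 0, "az": 0}, {"grip": 8.5, "tx": 0, "ty": 0, "tz": 0, "ax": 0, "ay": 0, "az": 0}, {"grip": 8.5, "tx": 0, "ty": 0, "tz": 0, "ax": 0, "ay": 0, "az": 0}]'

```text
time: 3.97
tool_pos: [496.3, 56.2, 206.4]
tcp_rot: [180.0, 0.0, 179.9]
ft_force: [0.1, 0.3, -0.7]
finger_gap: 60.8
```

```bash
python3 - <<'E'
from h import *
import cv2
s=sense();print(s["time"],s["tool_pos"],s["ft_force"],s["finger_gap"])
np.save("w1.npy",wristT(s))
for n in("wrist","scene"):
    a=snapshot(n)[:,:,::-1]
    cv2.imwrite(f"pics/d_{n}_raw.png",a)
    if n=="scene":a=cv2.resize(a[130:290,240:460],None,fx=3.5,fy=3.5)
    cv2.imwrite(f"pics/d_{n}.png",a)
E
```

```text
3.9667 [496.32546071  56.21178425 206.39529942] [ 0.09611407  0.26765592 -0.74956065] 60.750421406626415
```

View pics/d_scene.png

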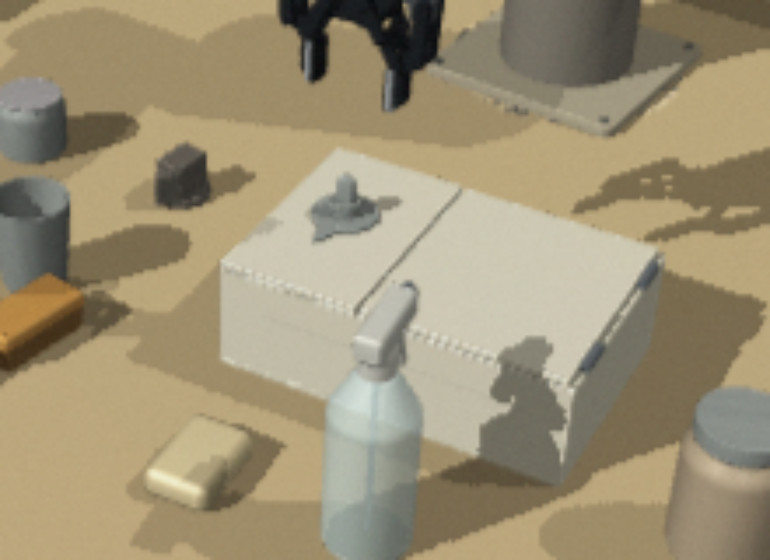

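View pics/d_wrist.png

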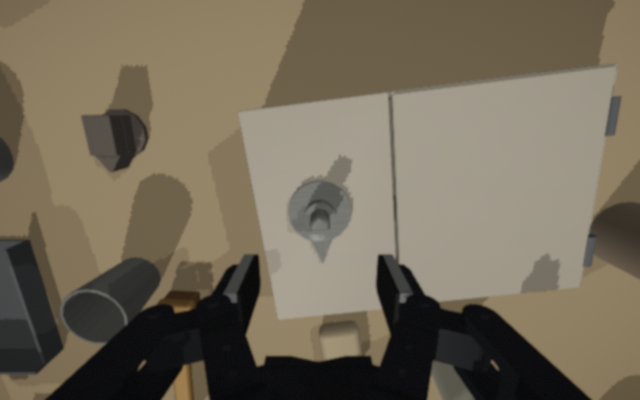

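```bash
python3 - <<'E'
import cv2
a=cv2.imread("pics/d_wrist_raw.png")
cv2.imwrite("pics/d_latch.png",cv2.resize(a[170:275,275:365],None,fx=6,fy=5.7,interpolation=cv2.INTER_CUBIC))
E
```

```text
(no output)
```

View pics/d_latch.png

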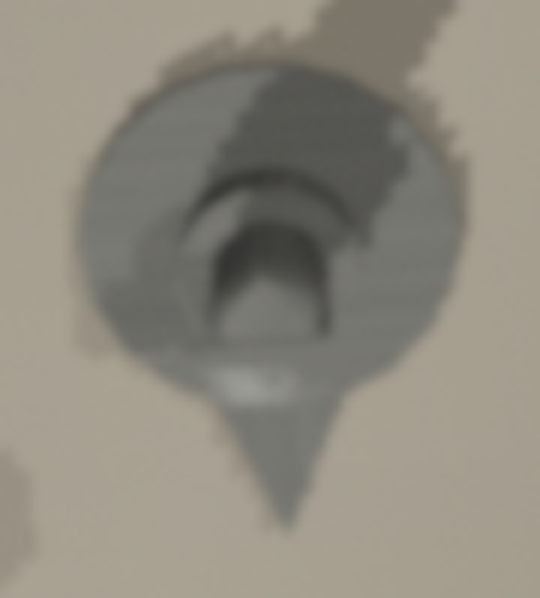

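```bash
cat > fit.py <<'E'
from h import *
T=np.load("w1.npy")
px=lambda u,v:np.array([275+u/6-.4,170+v/5.7-.4])
t=np.linspace(0,2*np.pi,180);ring=lambda c,r,z:np.c_[c[0]+r*np.cos(t),c[1]+r*np.sin(t),0*t+z]
L=px(80,0)[0];R=px(468,0)[0];U=px(0,62)[1];tip=px(287,532)
def f(c):
    q=proj("wrist",np.r_[ring(c,28,104),ring(c,28,100)],T)
    p=proj("wrist",[[c[0]+50*np.cos(c[2]),c[1]+50*np.sin(c[2]),104]],T)[0]
    return [q[:,0].min()-L,q[:,0].max()-R,q[:,1].min()-U,p[0]-tip[0],p[1]-tip[1]]
r=least_squares(f,[500,57,0.03],x_scale=[1,1,.01]);c=r.x
print(c,np.degrees(c[2]),r.fun)
inv=lambda p:((p+.4-[275,170])*[6,5.7]).round(0)
q=proj("wrist",ring(c,13,116),T);print("shoulder L R T B",inv(q.min(0)),inv(q.max(0)))
q=proj("wrist",ring(c,8,136),T);print("shaft top full",inv(q.min(0)),inv(q.max(0)))
print("flat corners",[inv(proj("wrist",[[c[0]+4*np.cos(c[2])-s*6.9*np.sin(c[2]),c[1]+4*np.sin(c[2])+s*6.9*np.cos(c[2]),136]],T)[0]) for s in(-1,1)])
E
python3 fit.py
```

```text
[5.00846885e+02 5.80399814e+01 4.06530653e-02] 2.3292490644135118 [-0.08548641  0.04715425 -0.88123134  0.04071646  1.04829173]
shoulder L R T B [180. 185.] [369. 353.]
shaft top full [213. 264.] [339. 376.]
flat corners [array([223., 351.]), array([331., 346.])]
```

Call:
step_arm --plan '[{"grip": 8.5, "tx": 0.9, "ty": -3.6, "tz": 0, "ax": 0, "ay": 0, "az": 0}, {"grip": 8.5, "tx": 0.9, "ty": -3.6, "tz": 0, "ax": 0, "ay": 0, "az": 0}, {"grip": 8.5, "tx": 0.9, "ty": -3.6, "tz": 0, "ax": 0, "ay": 0, "az": 0}, {"grip": 8.5, "tx": 0.9, "ty": -3.6, "tz": 0.5, "ax": 0, "ay": 0, "az": 0}, {"grip": 8.5, "tx": 0.9, "ty": -3.6, "tz": 1.5, "ax": 0, "ay": 0, "az": 0}, {"grip": 8.5, "tx": 0.9, "ty": -3.6, "tz": 1.5, "ax": 0, "ay": 0, "az": 0}, {"grip": 8.5, "tx": 0.1, "ty": -0.3, "tz": 1.5, "ax": 0, "ay": 0, "az": 0}, {"grip": 8.5, "tx": 0, "ty": 0, "tz": 0, "ax": 0, "ay": 0, "az": 0}]'

```text
time: 4.73
tool_pos: [439.3, -162.0, 153.0]
tcp_rot: [179.9, -0.3, 179.9]
ft_force: [-0.8, 0.5, -1.4]
finger_gap: 85.1
```

```bash
python3 - <<'E'
from h import *
import cv2
s=sense();print(s["time"],s["tool_pos"],s["tcp_rot"],s["ft_force"],s["finger_gap"])
np.save("w2.npy",wristT(s))
a=snapshot("wrist")[:,:,::-1]
cv2.imwrite(f"pics/e_wrist_raw.png",a)
print(proj("wrist",[[441,-163,20]],np.load("w2.npy")))
E
```

```text
4.7333 [ 439.25872695 -162.03061476  152.97280243] [179.85314646  -0.27485258 179.87685183] [-0.78364043  0.52004317 -1.36079798] 85.06160680771907
[[316.79433035 199.98800633]]
```

View pics/e_wrist_raw.png

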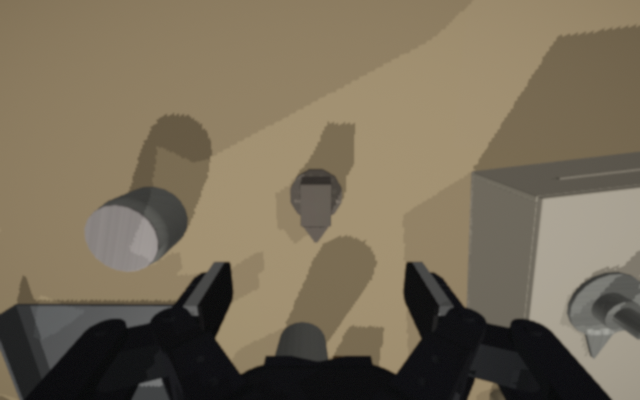

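```bash
python3 - <<'E'
import cv2
a=cv2.imread("pics/e_wrist_raw.png")
cv2.imwrite("pics/e_knob.png",cv2.resize(a[160:250,280:355],None,fx=7,fy=6.5,interpolation=cv2.INTER_CUBIC))
E
```

```text
(no output)
```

View pics/e_knob.png

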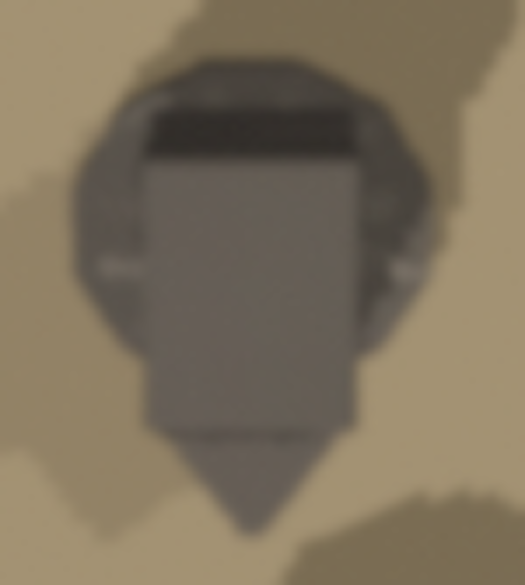

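```bash
python3 - <<'E'
from h import *
T=np.load("w2.npy")
px=lambda u,v:np.array([280+u/7-.4,160+v/6.5-.4])
P=[((145,160),(-20,14,42)),((360,160),(-20,-14,42)),((355,430),(20,-14,42)),((143,430),(20,14,42)),((252,537),(38,0,36))]
# image left = world -y (see crate on the right, y+)
for sgn in(1,-1):
    uv=np.array([px(*p[0]) for p in P]);X=np.array([p[1] for p in P],float)*[1,sgn,1]
    f=lambda c:(proj("wrist",c2w(c,X),T)-uv).ravel()
    r=least_squares(f,[441,-163,0],x_scale=[1,1,.01]);print(r.x,np.degrees(r.x[2]),r.fun.reshape(-1,2).round(1).tolist())
E
```

```text
[ 4.40162568e+02 -1.64109045e+02 -1.22862949e-02] -0.7039528434657195 [[31.5, -0.1], [-31.5, -0.4], [-30.4, 1.1], [30.7, 1.4], [-0.4, 0.2]]
[ 4.39770833e+02 -1.64138173e+02 -8.75214025e-03] -0.5014606978349527 [[-0.9, -0.8], [0.7, -0.6], [0.5, 0.9], [-0.0, 0.7], [-0.2, -0.2]]
```

Call:
step_arm --plan '[{"grip": 8.5, "tx": -0.07, "ty": -0.2, "tz": 3.5, "ax": 0, "ay": 0, "az": 0}, {"grip": 8.5, "tx": 0, "ty": 0, "tz": 3.5, "ax": 0, "ay": 0, "az": 0}, {"grip": 8.5, "tx": 0, "ty": 0, "tz": 3.0, "ax": 0, "ay": 0, "az": 0}, {"grip": 8.5, "tx": 0, "ty": 0, "tz": 2.0, "ax": 0, "ay": 0, "az": 0}, {"grip": 8.5, "tx": 0, "ty": 0, "tz": 1.3, "ax": 0, "ay": 0, "az": 0}, {"grip": 8.5, "tx": 0, "ty": 0, "tz": 0.4, "ax": 0, "ay": 0, "az": 0}, {"grip": 8.5, "tx": 0, "ty": 0, "tz": 0, "ax": 0, "ay": 0, "az": 0}]'

```text
time: 5.37
tool_pos: [442.3, -162.4, 19.1]
tcp_rot: [179.9, -0.1, -179.9]
ft_force: [0.2, 0.4, 1.0]
finger_gap: 84.7
```

```bash
python3 - <<'E'
from h import *
import cv2
s=sense();print(s["time"],s["tool_pos"],s["tcp_rot"],s["ft_force"],s["finger_gap"])
a=snapshot("wrist")[:,:,::-1]
cv2.imwrite(f"pics/f_wrist_raw.png",a)
E
```

```text
5.3667 [ 442.25492418 -162.35957154   19.14193759] [ 1.79941811e+02 -7.04837547e-02 -1.79862579e+02] [0.16323716 0.40596034 1.03889634] 84.73611708112297
```

View pics/f_wrist_raw.png

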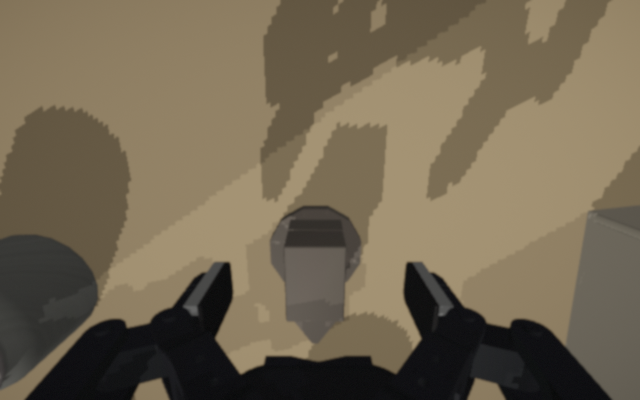

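Call:
step_arm --newtons 50 --plan '[{"grip": 8.5, "tx": 0.2, "ty": -0.15, "tz": 0.3, "ax": 0, "ay": 0, "az": 0}, {"grip": 4, "tx": 0, "ty": 0, "tz": 0, "ax": 0, "ay": 0, "az": 0}, {"grip": 2, "tx": 0, "ty": 0, "tz": 0, "ax": 0, "ay": 0, "az": 0}, {"grip": 2, "tx": 0, "ty": 0, "tz": 0, "ax": 0, "ay": 0, "az": 0}, {"grip": 2, "tx": 0, "ty": 0, "tz": 0, "ax": 0, "ay": 0, "az": 0}, {"grip": 2, "tx": 0, "ty": 0, "tz": 0, "ax": 0, "ay": 0, "az": 0}, {"grip": 2, "tx": 0, "ty": 0, "tz": 0, "ax": 0, "ay": 0, "az": 0}]'

```text
time: 6.0
tool_pos: [440.5, -165.9, 17.0]
tcp_rot: [-180.0, 0.1, 180.0]
ft_force: [-1.2, 0.4, 6.5]
finger_gap: 27.0
```

```bash
python3 - <<'E'
from h import *
import cv2
s=sense();print(s["time"],s["tool_pos"],s["tcp_rot"],s["ft_force"],s["finger_gap"])
np.save("w3.npy",wristT(s))
a=snapshot("wrist")[:,:,::-1]
cv2.imwrite(f"pics/g_wrist_raw.png",a)
cv2.imwrite("pics/g_c.png",cv2.resize(a[190:370,220:420],None,fx=3.3,fy=3.3,interpolation=cv2.INTER_CUBIC))
E
```

```text
6.0 [ 440.48675545 -165.94303623   17.01306919] [-1.79971288e+02  5.94583618e-02  1.79990077e+02] [-1.17651745  0.35953416  6.47569084] 27.03761528571807
```

View pics/g_c.png

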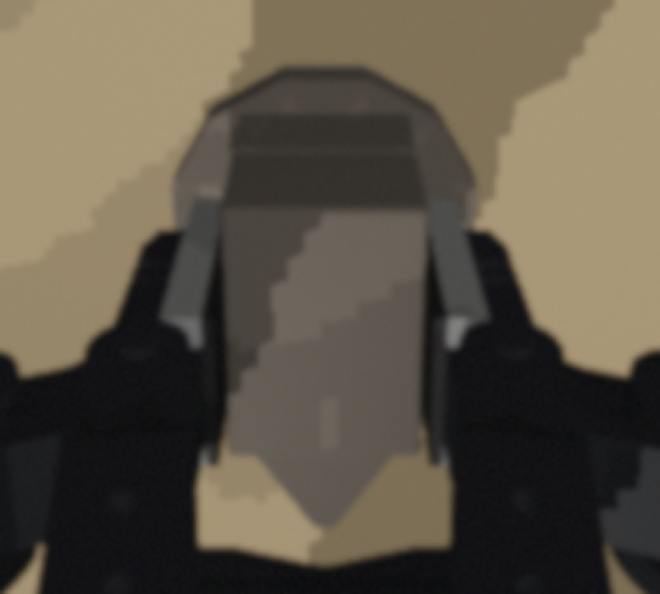

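```bash
python3 - <<'E'
from h import *
T=np.load("w3.npy")
px=lambda u,v:np.array([220+u/3.3-.35,190+v/3.3-.35])
P=[((220,209),(-20,-14,42)),((430,209),(-20,14,42)),((421,453),(20,14,42)),((227,453),(20,-14,42)),((325,528),(38,0,36))]
uv=np.array([px(*p[0]) for p in P]);X=np.array([p[1] for p in P],float)*[1,-1,1]
X[:,1]*=-1
f=lambda c:(proj("wrist",c2w(c[:3],X)+[0,0,c[3]],T)-uv).ravel()
r=least_squares(f,[441,-163,0,0],x_scale=[1,1,.01,1]);print(r.x,np.degrees(r.x[2]),r.fun.reshape(-1,2).round(1).tolist())
f2=lambda c:f([*c,0])
r=least_squares(f2,[441,-163,0],x_scale=[1,1,.01]);print(r.x,np.degrees(r.x[2]),r.fun.reshape(-1,2).round(1).tolist())
E
```

```text
[ 4.41198027e+02 -1.66110149e+02 -1.33266800e-03 -2.46294885e+00] -0.0763562521683165 [[0.0, -0.3], [-0.1, -0.3], [-0.2, 0.9], [0.5, 0.8], [-0.2, -1.2]]
[ 4.39530730e+02 -1.66109505e+02 -1.33325436e-03] -0.07638984758333181 [[-0.7, -1.2], [0.6, -1.2], [0.4, 1.6], [-0.1, 1.5], [-0.2, -0.2]]
```

Call:
step_arm --plan '[{"grip": 2, "tx": 0, "ty": 0, "tz": -1, "ax": 0, "ay": 0, "az": 0}, {"grip": 2, "tx": 0, "ty": 0, "tz": -3, "ax": 0, "ay": 0, "az": 0}, {"grip": 2, "tx": 0, "ty": 0, "tz": -3.5, "ax": 0, "ay": 0, "az": 0}, {"grip": 2, "tx": 0, "ty": 0, "tz": -3.5, "ax": 0, "ay": 0, "az": 0}, {"grip": 2, "tx": 0, "ty": 0, "tz": -3.5, "ax": 0, "ay": 0, "az": 0}, {"grip": 2, "tx": -1, "ty": 2.5, "tz": -2.5, "ax": 0, "ay": 0, "az": 0}, {"grip": 2, "tx": -1, "ty": 3.5, "tz": 0, "ax": 0, "ay": 0, "az": 0}, {"grip": 2, "tx": -1, "ty": 3.5, "tz": 0, "ax": 0, "ay": 0, "az": 0}]'

```text
time: 6.72
tool_pos: [471.5, -70.5, 189.8]
tcp_rot: [-179.9, 0.3, 179.9]
ft_force: [0.3, -0.1, -1.1]
finger_gap: 26.8
```

Call:
step_arm --plan '[{"grip": 2, "tx": -1, "ty": 3.5, "tz": 0, "ax": 0, "ay": 0, "az": 0}, {"grip": 2, "tx": -1, "ty": 3.5, "tz": 0, "ax": 0, "ay": 0, "az": 0}, {"grip": 2, "tx": -1, "ty": 3.5, "tz": 0, "ax": 0, "ay": 0, "az": 0}, {"grip": 2, "tx": 0, "ty": 2.3, "tz": 0, "ax": 0, "ay": 0, "az": -2}, {"grip": 2, "tx": 0, "ty": 0, "tz": 0, "ax": 0, "ay": 0, "az": 0}, {"grip": 2, "tx": 0, "ty": 0, "tz": 0, "ax": 0, "ay": 0, "az": 0}]'

```text
time: 7.22
tool_pos: [499.6, 58.5, 186.6]
tcp_rot: [-180.0, -0.0, -177.8]
ft_force: [-1.0, 0.1, -0.6]
finger_gap: 27.3
```

```bash
python3 - <<'E'
from h import *
import cv2
for i in range(2):
    s=sense();print(s["time"],s["tool_pos"],s["tcp_rot"],s["ft_force"],s["finger_gap"])
    n=["wrist","scene"][i]
    a=snapshot(n)[:,:,::-1]
    cv2.imwrite(f"pics/i_{n}_raw.png",a)
    if n=="scene": a=cv2.resize(a[120:240,280:440],None,fx=5,fy=5,interpolation=cv2.INTER_CUBIC)
    cv2.imwrite(f"pics/i_{n}.png",a)
    if i==0: np.save("w4.npy",wristT(s))
E
```

```text
7.2167 [499.56892246  58.5442881  186.60124025] [-1.79992194e+02 -3.99290171e-02 -1.77841490e+02] [-1.00334758  0.08294633 -0.60677119] 27.26309296462299
7.2667 [499.63756958  57.52306117 186.56908771] [-1.79976108e+02 -3.17252528e-02 -1.77937962e+02] [ 0.06917626  0.76412494 -0.9924986 ] 27.100158337539877
```

View pics/i_wrist.png

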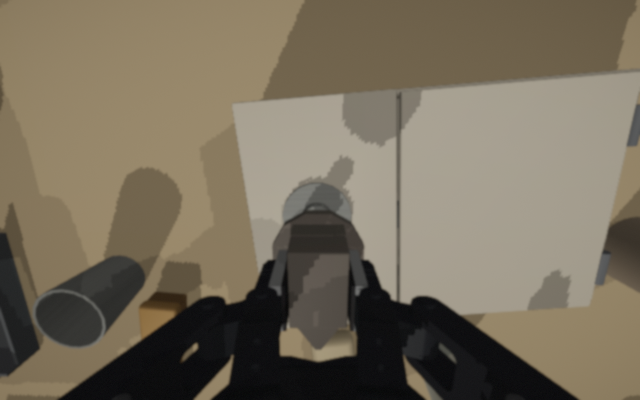

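View pics/i_scene.png

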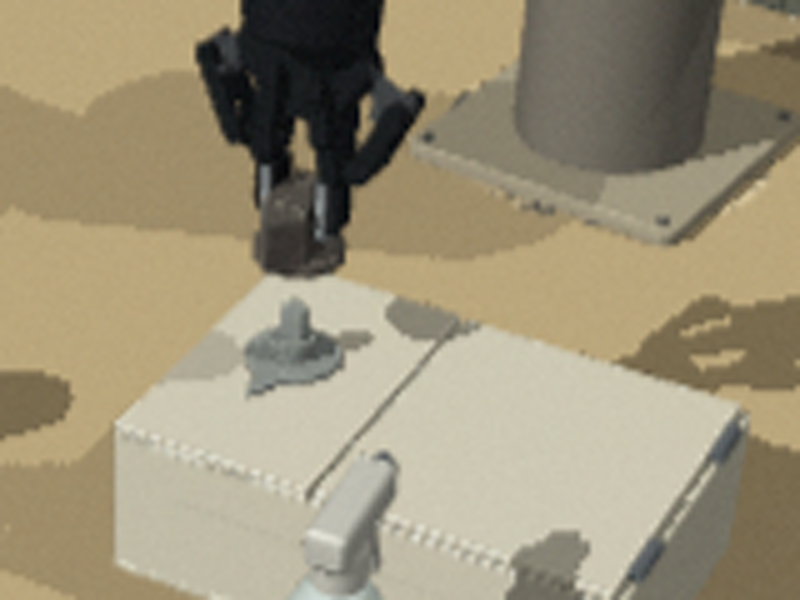

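```bash
python3 - <<'E'
from h import *
t=np.linspace(0,6.28,200)
ring=lambda c,r,z:np.c_[c[0]+r*np.cos(t),c[1]+r*np.sin(t),0*t+z]
def ext(P):
    q=(proj("scene",P)+.4-[280,120])*5;return q.min(0).round(1),q.max(0).round(1)
k=(499.6,57.9);s=(500.6,57.8)
print("skirt",ext(np.r_[ring(k,26,169.6),ring(k,26,176.6)]))
print("plate",ext(np.r_[ring(s,28,104),ring(s,28,100)]));print("shaft",ext(np.r_[ring(s,8,136),ring(s,8,116)]))
T=np.load("w4.npy")
print("plate in wrist",proj("wrist",ring(s,28,104),T).min(0),proj("wrist",ring(s,28,104),T).max(0),proj("wrist",ring(s,13,116),T).min(0))
E
python3 - <<'E'
import cv2
a=cv2.imread("pics/i_wrist_raw.png")
cv2.imwrite("pics/i_c.png",cv2.resize(a[165:265,255:380],None,fx=6,fy=6,interpolation=cv2.INTER_CUBIC))
E
```

```text
skirt (array([255.3, 218.6]), array([348.8, 278.2]))
plate (array([246.9, 324.2]), array([344.6, 384.7]))
shaft (array([282.7, 296.7]), array([312.2, 341.5]))
plate in wrist [282.10143131 181.95441992] [352.33378152 248.22431393] [300.05893503 205.22708014]
```

View pics/i_c.png

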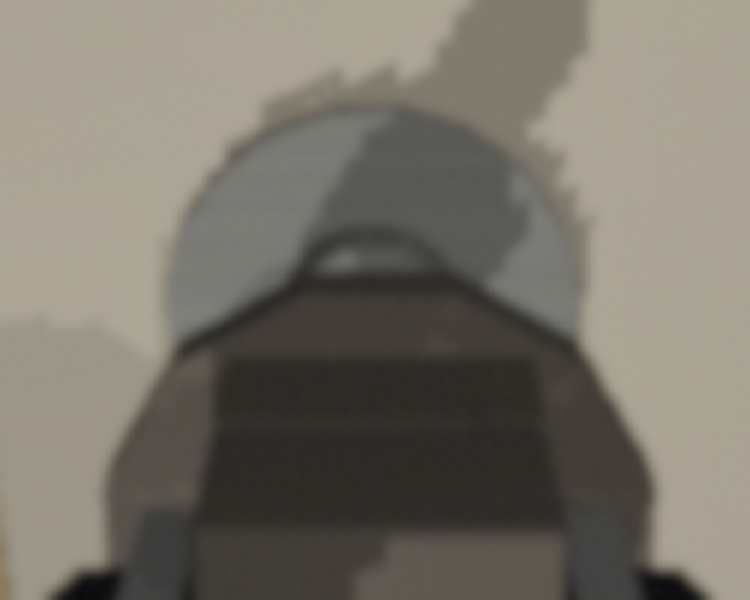

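Call:
step_arm --plan '[{"grip": 2, "tx": -0.07, "ty": 0, "tz": 1.5, "ax": 0, "ay": 0, "az": 0}, {"grip": 2, "tx": 0, "ty": 0, "tz": 1.2, "ax": 0, "ay": 0, "az": 0}, {"grip": 2, "tx": 0, "ty": 0, "tz": 0.5, "ax": 0, "ay": 0, "az": 0}, {"grip": 2, "tx": 0, "ty": 0, "tz": 0.3, "ax": 0, "ay": 0, "az": 0}, {"grip": 2, "tx": 0, "ty": 0, "tz": 0.2, "ax": 0, "ay": 0, "az": 0}, {"grip": 2, "tx": 0, "ty": 0, "tz": 0, "ax": 0, "ay": 0, "az": 0}]'

```text
time: 7.82
tool_pos: [500.4, 57.1, 149.2]
tcp_rot: [180.0, -0.0, -178.0]
ft_force: [-0.1, 0.5, -1.2]
finger_gap: 26.8
```

Call:
step_arm --plan '[{"grip": 2, "tx": 0, "ty": 0, "tz": 0.3, "ax": 0, "ay": 0, "az": 0}, {"grip": 2, "tx": 0, "ty": 0, "tz": 0.2, "ax": 0, "ay": 0, "az": 0}, {"grip": 2, "tx": 0, "ty": 0, "tz": 0, "ax": 0, "ay": 0, "az": 0}]'

```text
time: 8.07
tool_pos: [500.5, 57.4, 144.1]
tcp_rot: [180.0, -0.0, -178.0]
ft_force: [0.7, 1.0, -0.8]
finger_gap: 27.0
```

Still free: the shaft is entering (bottom at about 127, below the shaft top at 136).

Call:
step_arm --plan '[{"grip": 2, "tx": 0, "ty": 0, "tz": 0.3, "ax": 0, "ay": 0, "az": 0}, {"grip": 2, "tx": 0, "ty": 0, "tz": 0.3, "ax": 0, "ay": 0, "az": 0}, {"grip": 2, "tx": 0, "ty": 0, "tz": 0.2, "ax": 0, "ay": 0, "az": 0}, {"grip": 2, "tx": 0, "ty": 0, "tz": 0, "ax": 0, "ay": 0, "az": 0}]'

```text
time: 8.4
tool_pos: [500.3, 57.5, 135.7]
tcp_rot: [180.0, -0.0, -178.0]
ft_force: [-0.1, 0.4, -1.4]
finger_gap: 27.3
```

Call:
step_arm --plan '[{"grip": 2, "tx": 0, "ty": 0, "tz": 0.2, "ax": 0, "ay": 0, "az": 0}, {"grip": 2, "tx": 0, "ty": 0, "tz": 0.2, "ax": 0, "ay": 0, "az": 0}, {"grip": 2, "tx": 0, "ty": 0, "tz": 0, "ax": 0, "ay": 0, "az": 0}]'

```text
time: 8.65
tool_pos: [500.9, 57.4, 132.5]
tcp_rot: [180.0, 0.0, -178.0]
ft_force: [-2.0, 0.5, 3.7]
finger_gap: 27.6
```

Call:
step_arm --plan '[{"grip": 2, "tx": 0, "ty": 0, "tz": 0.2, "ax": 0, "ay": 0, "az": 0}, {"grip": 2, "tx": 0, "ty": 0, "tz": 0.2, "ax": 0, "ay": 0, "az": 0}, {"grip": 2, "tx": 0, "ty": 0, "tz": 0.2, "ax": 0, "ay": 0, "az": 0}, {"grip": 2, "tx": 0, "ty": 0, "tz": 0, "ax": 0, "ay": 0, "az": 0}]'

```text
time: 8.98
tool_pos: [501.0, 57.4, 126.7]
tcp_rot: [-180.0, 0.0, -178.0]
ft_force: [-2.7, 0.8, 8.2]
finger_gap: 27.3
```

Call:
step_arm --plan '[{"grip": 2, "tx": 0, "ty": 0, "tz": 0.1, "ax": 0, "ay": 0, "az": 0}, {"grip": 2, "tx": 0, "ty": 0, "tz": 0.05, "ax": 0, "ay": 0, "az": 0}, {"grip": 2, "tx": 0, "ty": 0, "tz": 0, "ax": 0, "ay": 0, "az": 0}, {"grip": 2, "tx": 0, "ty": 0, "tz": 0, "ax": 0, "ay": 0, "az": 0}]'

```text
time: 9.32
tool_pos: [501.0, 57.5, 125.6]
tcp_rot: [180.0, 0.0, -178.0]
ft_force: [-3.6, -0.8, 7.1]
finger_gap: 27.3
```

```bash
python3 - <<'E'
from h import *
import cv2
for n in("scene","top","wrist"):
    s=sense();print(s["time"],s["tool_pos"],s["tcp_rot"],s["ft_force"],s["finger_gap"])
    a=snapshot(n)[:,:,::-1]
    if n=="scene": a=cv2.resize(a[120:240,280:440],None,fx=5,fy=5,interpolation=cv2.INTER_CUBIC)
    cv2.imwrite(f"pics/j_{n}.png",a)
E
```

```text
9.3167 [501.00924681  57.46135631 125.62944817] [ 1.79998863e+02  4.55343275e-02 -1.77994847e+02] [-3.62345098 -0.82110968  7.07138656] 27.280140144378013
9.3667 [501.02221289  57.45240546 125.6582441 ] [ 1.79999394e+02  4.66341342e-02 -1.77996536e+02] [-2.7522709  -0.82371961  7.69129268] 27.136406810194114
9.4167 [501.01168273  57.42271769 125.67635714] [-1.79997996e+02  4.72739537e-02 -1.77996455e+02] [-1.99717819  0.1736314   6.95965609] 27.001971799156088
```

View pics/j_scene.png

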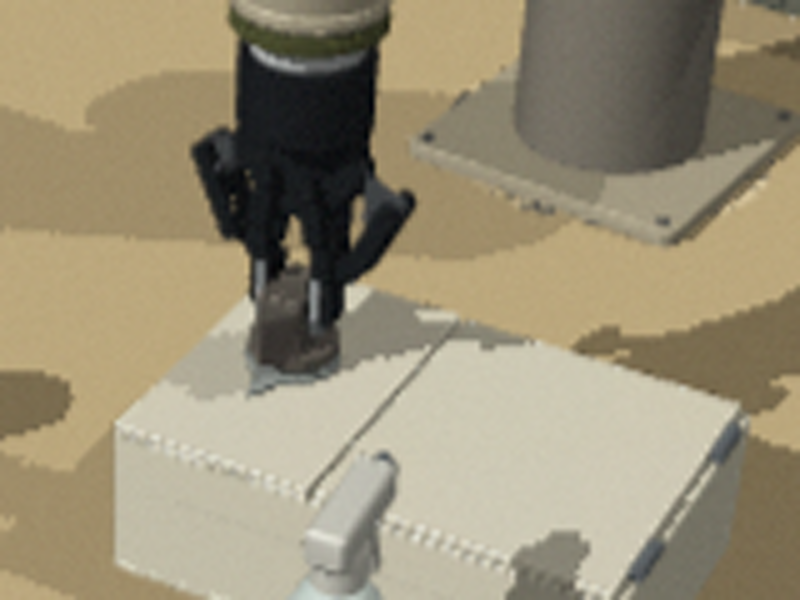

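View pics/j_top.png

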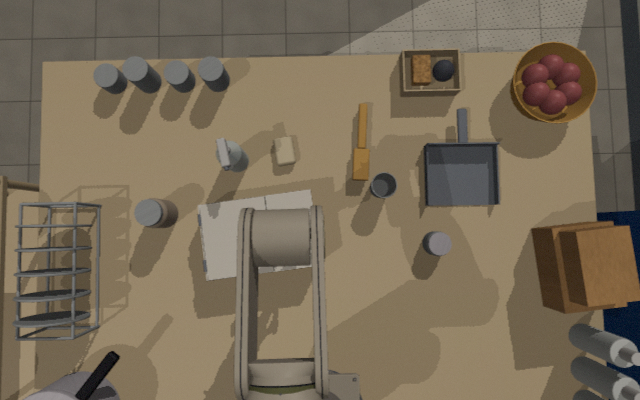

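View pics/j_wrist.png

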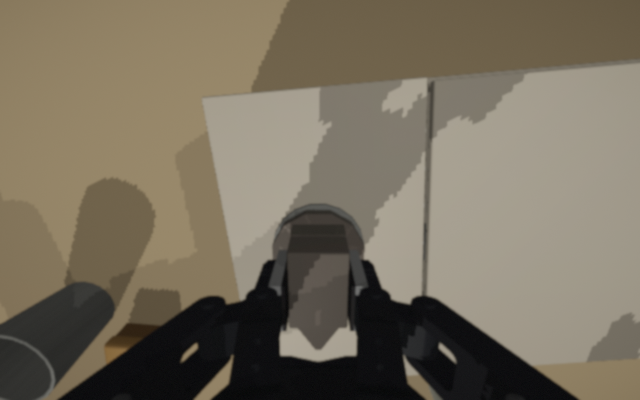

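Call:
step_arm --plan '[{"grip": 2, "tx": 0, "ty": 0, "tz": 0.1, "ax": 0, "ay": 0, "az": 0}, {"grip": 2, "tx": 0, "ty": 0, "tz": 0.1, "ax": 0, "ay": 0, "az": 0}, {"grip": 2, "tx": 0, "ty": 0, "tz": 0, "ax": 0, "ay": 0, "az": 0}, {"grip": 2, "tx": 0, "ty": 0, "tz": 0, "ax": 0, "ay": 0, "az": 0}, {"grip": 2, "tx": 0, "ty": 0, "tz": 0, "ax": 0, "ay": 0, "az": 0}, {"grip": 2, "tx": 0, "ty": 0, "tz": 0, "ax": 0, "ay": 0, "az": 0}]'

```text
time: 9.97
tool_pos: [501.1, 57.5, 124.9]
tcp_rot: [-180.0, 0.1, -178.0]
ft_force: [-8.2, -1.1, 18.1]
finger_gap: 27.2
```

```bash
python3 - <<'E'
from bench import *
s=sense();print(s["time"],s["tool_pos"],s["ft_force"],s["finger_gap"]);print(hand_in())
E
```

```text
9.9667 [501.12185331  57.47258042 124.91145818] [-8.16788734 -1.13975063 18.0572812 ] 27.18064847895764
the job is handed in; nothing more can be done
None
```

I pushed the flap shut first, then fitted the loose knob on the spindle and pressed it down. I handed the job in at 10.0 s with the gripper still holding it.

- **Flap:** The resistance peaked at about 10 N and then dropped away. After that the fingertips met a firm stop at z = 99.5 mm (flush is 100). The later scene, top and wrist pictures show the flap flush with the deck.
- **Knob fit:** The knob needed a turn of only about 2°. It slid down the shaft with no measurable resistance and first met the shoulder at TCP z of about 132.5 mm, where about 133 was expected.
- **Spindle:** It then sank about 7.5 mm of its 8 mm. The force rose from about 4 N to about 8 N and then jumped to 18 N, so the spindle is on its stop. This depth comes from the TCP height and the force, as I had no direct reading of the spindle joint.
- **Other things:** Comparing the first and last top pictures by eye, the bystanders stand where they were.
- **Disagreements:** The cameras disagreed by about 1 mm on where the spindle is. A sideways force of about 8 N remained at the end while the knob was held against the stop.

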